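# Nest the storage tubs

### The job

Put the three white storage tubs away inside one another as they lie on their sides: the medium tub closed end first into the large one and the small one closed end first into the medium one, each pushed fully home. Leave the large tub lying in its bracket and do not disturb the other things on the counter.

Things in the scene. Friction and masses are not known exactly. Their poses are not given: they have to be found in the camera images.
- large_tub: Large white plastic tub lying on a broad side: 136 mm wide (own x), 84 high (z), 120 long (y). Mouth at y = -60 mm, closed end at y = +60; the last 36 mm of that end bevelled inwards by 9 all round, to ride over a rim. Walls 3 mm, closed end 4; inside 130 x 78. Origin: centre of underside. At yaw 0 its mouth faces world -y. It lies in the bracket.
- medium_tub: Medium white plastic tub lying on a broad side: 112 mm wide (own x), 66 high (z), 120 long (y). Mouth at y = -60 mm, closed end at y = +60; the last 36 mm of that end bevelled inwards by 9 all round, to ride over a rim. Walls 3 mm, closed end 4; inside 106 x 60. Origin: centre of underside. Closed end towards the large one's mouth; too wide to grip. Home: stands 4 mm out of the large one's mouth.
- small_tub: Small white plastic tub lying on a broad side: 88 mm wide (own x), 48 high (z), 120 long (y). Mouth at y = -60 mm, closed end at y = +60; the last 36 mm of that end bevelled inwards by 9 all round, to ride over a rim. Walls 3 mm, closed end 4; inside 82 x 42. Origin: centre of underside. Closed end towards the medium one's mouth; too wide to grip. Home: stands 4 mm out of the medium one's mouth.
- medium_tub_mouth (a point): centre of the medium tub's open mouth (60 mm from its origin along its -y, 33 mm up); axes as the tub's
- small_tub_mouth (a point): centre of the small tub's open mouth (60 mm from its origin along its -y, 24 mm up); axes as the tub's
- bracket: dark steel bracket fixed to the counter around the closed end of the large tub: a back stop 50 mm high and two low cheeks 30 mm high, 194 mm wide over its feet. Its origin and axes coincide with those of the large tub at the start
- sauce_bottle: yellow sauce bottle with a green cap, 60 mm across, 170 mm tall; a bystander. Origin: centre of its underside
- mug: white ceramic mug, 72 mm across, 85 mm tall, handle at its +y side; a bystander. Origin: centre of its underside
- spice_jar: small amber jar with a black lid, 52 mm across, 100 mm tall; a bystander. Origin: centre of its underside
- steel_bowl: shiny metal bowl, 130 mm across, 55 mm tall; a bystander. Origin: centre of its underside
- spoon: spoon lying flat on the counter, along its own x axis; a bystander. Origin: underside of its middle
- dip_pot: blue ceramic dip pot, 68 mm across, 45 mm tall; a bystander. Origin: centre of its underside
Mind the look-alikes: they are no part of the job. What is shaped like the large_tub but turquoise is not meant.

How it is judged:
By the outcome, as a careful person would: the job done as asked, in the order asked, and still so for the second after the job is handed in, with the robot touching nothing.
It also fails if it takes over 72 s, if anything falls off the work surface, if the arm or the gripper's body presses on something with over 40 N, if the wrist force passes 120 N, or if a joint passes its speed limit or range.

### The arm

A 7-joint arm with a two-finger parallel gripper is mounted at the origin on the work surface. World frame = base frame: x ahead of the robot, y to its left, z up, the work surface at z = 0. Lengths are in m, angles in rad, forces in N, time in s.
With the tool pointing down it reaches from about 0.4 to 0.875 m from the base axis. Payload 4.4 kg.
Tool frame: the origin (TCP) lies at the very end of the fingers, on their centre line; the grasp point (between the pads) lies 19 mm behind it; z points along the fingers, y is the line along which they close (so a half turn about z gives the same grasp; the last joint's range is limited). The gripper opens to 85 mm and grips with 20 to 120 N. Pads are 22 mm wide; open, the fingers measure 114 mm over their backs; the gripper's body (76 mm by 85 mm) begins 54 mm behind the grasp point. The pads swing forward as they close: fully open they stand 13 mm farther back than shut.
Start: joints at [1.159, 0.628, 0.038, 1.517, -0.027, 0.996, -0.02], TCP at [0.22, -0.612, 0.231] pointing down, gripper open.
Joint ranges: [-3.06, 3.06], [-0.37, 2.12], [-1.25, 1.32], [0.18, 2.47], [-1.1, 4.24], [0.23, 1.98], [-2.94, 2.94]. Speed limits (rad/s): [2.57, 2.57, 3.14, 3.14, 3.14, 3.14, 3.14].

### API

Orientations are given as a unit quaternion [x, y, z, w].
In Python, from plant import manip gives the robot as it stands.
- The arm moves only by the tool apply_moves, never from a script. Its argument "plan" is a list of rows, each an object with "delta_pos": the shift along the tool's x, y, z in mm, a list of three; "twist": the turn about the tool's z in degrees. In form: [{"delta_pos": [dx, dy, dz], "twist": twist}, ...]. A call has 1 to 12 rows; each row shifts and turns the commanded pose from where the row before left it, along the tool's axes as they then stand; what a row does not reach is not made up. A row lasts 1/12 s, in which the tool goes at most 41.7 mm and 7.16 degrees, less where a joint would pass 70% of its speed; a pose out of reach is approached as far as the arm can. A call is refused whole if a number of a shift passes 41.7 or a number of a turn 7.16, either way. A call with a gripper value outside its range is refused whole. "hand" is the finger opening in mm, from 0 to 85.4, set as the call begins (left out, the last holds). The fingers move at their own pace and stop on an object; "squeeze" is the grip in N (left out, the last holds). Time passes only in rows, so rows that do not move let the fingers close. It gives the time, the measured TCP pose, the force, the opening and the grip force at its end, in the units of the state.
- manip.observe(): the state, without advancing time (a new reading comes with each control period).
- manip.grab_frame(name): name is "scene" or "side" or "wrist"; returns a dict with "img" (480x640x3 uint8, red, green, blue), "intrinsics" (3x3 intrinsics, pixels), "k1" (the pictures are not rectified: a ray, as slopes to the right and down, at radius r is drawn at 1 + k1 r^2 times it, then the intrinsics apply), "extrinsics" (4x4, takes a point from world to camera coordinates). Camera axes: x right, y up, looking along -z (the intrinsics and any distortion apply to the point x, -y, -z); pixel columns grow to the right and rows downward; lengths in m; the calibration is good to about 2 mm. A picture is of the moment at which its call begins. There is no depth.
- manip.job_done(): hands the job in; it is judged then, once.
Trained networks look in a picture, given as the dict that the camera call returned (one of the last four; its "shot" number tells which), for a name from the list of things; names that differ only in an ending like _2 or _b are one class to them, and where a whole thing is asked for, a point or a joint stands for the part that bears it (a point fixed in the world has none). Each returns a list of dicts, best first, with "conf" (0 to 1); they miss things now and then, are a little off and sometimes report something else, mostly with a low value. They report only what shows in the picture. A call takes as long as a camera call. They do not tell look-alikes from the thing itself.
- manip.boxes_of(picture, target): "at" ([x, y, z] in m, in world coordinates, good to about 4 mm: the middle of the surface that is visible of it).
The state is a dict: "time_s": time; "joint_positions": joint angles; "joint_velocities": joint speeds; "effort": joint torques, N m; "tcp_pos": TCP position; "eef_rot": TCP orientation; "ft_force": force on the tool from outside, world axes, zero at the start; "wrist_torque": the same for the moment, N m; "grip_width": finger opening in m; "grip_force": force on a finger pad.
Only numpy, scipy, OpenCV 4.12 (cv2) and the standard library are available. Lean on these libraries where they do the work, as an engineer would, in place of code of your own. Each camera call takes 0.05 s, during which the arm holds its last target. There are 200 camera calls.

## Working session

There is one attempt and no reset: what is moved stays moved. The work goes in short steps, Python scripts to look and compute and a tool call to move; the robot and the scene stay as the last step left them, time stands still between calls to the robot, and variables do not carry over. Pictures are saved under pics/ and viewed, at most 10 in all, crops included, and the job is handed in when it is done.

Besides the shell and the picture viewer there is one more tool, called after "Call:" as name(argument=value, ...) on one line, values as JSON. apply_moves: Moves the arm, as the interface text tells. Its arguments: {"type":"object","properties":{"plan":{"type":"array"},"hand":{"type":"number"},"squeeze":{"type":"number"}},"required":["plan"]}

```bash
mkdir -p pics; cat > h.py <<'E'
import numpy as np, cv2
from plant import manip
def pix(f,P):
    P=np.atleast_2d(P);E=np.array(f["extrinsics"]);K=np.array(f["intrinsics"])
    c=P@E[:3,:3].T+E[:3,3]; s=np.c_[c[:,0],-c[:,1]]/(-c[:,2:3]); r2=(s**2).sum(1,keepdims=True)
    s=s*(1+f["k1"]*r2); return s@K[:2,:2].T+K[:2,2]
def ray(f,uv,z):
    E=np.array(f["extrinsics"]);K=np.array(f["intrinsics"])
    d=(np.array(uv,float)-K[:2,2])/[K[0,0],K[1,1]];s=d.copy()
    for _ in range(20): s=d/(1+f["k1"]*(s@s))
    w=E[:3,:3].T@np.array([s[0],-s[1],-1]);o=-E[:3,:3].T@E[:3,3]
    return o+w*(z-o[2])/w[2]
def save(f,n): cv2.imwrite("pics/"+n+".png",f["img"][:,:,::-1])
E
python3 - <<'E'
from h import *
s=manip.observe();print(s)
for n in("scene","side"):
    f=manip.grab_frame(n);save(f,n+"0");print(n,np.round(np.array(f["extrinsics"]),2).tolist())
    for t in "large_tub medium_tub small_tub medium_tub_mouth small_tub_mouth bracket sauce_bottle mug spice_jar steel_bowl spoon dip_pot".split():
        print(t,[(np.round(b["at"],3).tolist(),round(b["conf"],2)) for b in manip.boxes_of(f,t)])
E
```

```text
{'time_s': 0.0, 'joint_positions': array([ 1.1591691 ,  0.62934248,  0.03843403,  1.51839799, -0.02698122,
        0.99631858, -0.02001182]), 'joint_velocities': array([ 0.00171088, -0.00052761,  0.00091626, -0.00037448, -0.00045941,
       -0.00091751,  0.00147047]), 'effort': array([-3.09032121e-04, -5.63417065e+01,  1.22705709e+00, -1.93453163e+01,
        1.12789779e-02,  1.04534862e-02, -2.13554154e-05]), 'tcp_pos': array([ 0.22013938, -0.61089741,  0.23038174]), 'eef_rot': array([ 9.85086829e-01,  1.72055193e-01, -1.86052965e-04, -9.56349850e-04]), 'ft_force': array([ 0.14714223, -1.27519872, -0.63645425]), 'wrist_torque': array([ 0.05687467, -0.00680229, -0.00828199]), 'grip_force': 0.0, 'grip_width': 0.08566156117849598}
scene [[-0.03, 1.0, -0.0, 0.06], [-0.74, -0.02, 0.67, 0.3], [0.67, 0.02, 0.74, -1.83], [0.0, 0.0, 0.0, 1.0]]
large_tub [([0.612, 0.284, 0.084], 0.72), ([0.177, 0.313, 0.079], 0.62)]
medium_tub [([0.56, 0.011, 0.068], 0.95)]
small_tub [([0.515, -0.25, 0.051], 0.63)]
medium_tub_mouth [([0.56, 0.01, 0.068], 0.93), ([0.662, 0.332, 0.006], 0.65)]
small_tub_mouth [
[... 357 characters left out ...]
.325, 0.028], 0.82)]
side [[-1.0, -0.06, -0.01, 0.48], [0.03, -0.65, 0.76, -0.08], [-0.06, 0.76, 0.65, -1.19], [0.0, 0.0, 0.0, 1.0]]
large_tub [([0.583, 0.317, 0.085], 0.95), ([0.169, 0.348, 0.082], 0.76)]
medium_tub [([0.533, 0.037, 0.064], 0.65)]
small_tub []
medium_tub_mouth [([0.528, 0.037, 0.062], 0.61)]
small_tub_mouth [([0.495, -0.227, 0.047], 0.78)]
bracket [([0.58, 0.36, 0.02], 0.6)]
sauce_bottle [([0.755, 0.213, 0.093], 0.64)]
mug [([0.78, -0.081, 0.057], 0.98), ([0.755, 0.216, 0.092], 0.28)]
spice_jar [([0.768, 0.061, 0.066], 0.9)]
steel_bowl [([0.578, 0.358, 0.021], 0.59)]
spoon [([0.372, 0.122, 0.012], 0.96)]
dip_pot [([0.338, 0.309, 0.024], 0.97), ([0.769, 0.061, 0.069], 0.68)]
```

View pics/scene0.png

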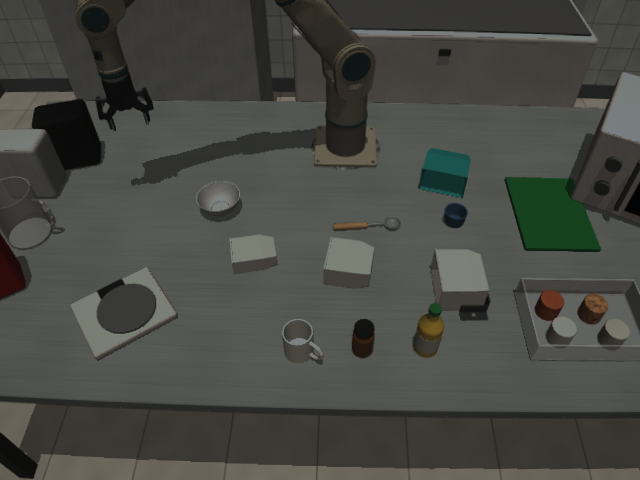

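View pics/side0.png

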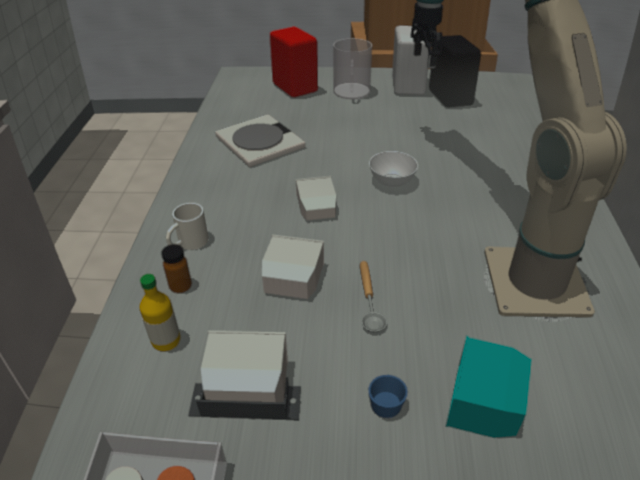

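The scene view shows the large white tub in its dark bracket at (460,278), the medium tub at (350,262) and the small one at (253,252). The turquoise look-alike is at (445,172). White at (460,278) fits the description and sits in the bracket. I'll confirm that in an enlarged crop.

```bash
python3 - <<'E'
import cv2,numpy as np
a=cv2.imread("pics/scene0.png")[145:325,225:497];b=cv2.imread("pics/side0.png")
A=cv2.resize(a,(800,529),interpolation=cv2.INTER_CUBIC)[185:529]
l=[cv2.resize(b[y:y+96,x:x+100],(266,255),interpolation=cv2.INTER_CUBIC) for x,y in((195,325),(245,220),(268,160))]
o=np.vstack([A,np.pad(np.hstack(l),((0,0),(0,2),(0,0)))])
cv2.imwrite("pics/crop0.png",np.clip(o*1.3,0,255).astype(np.uint8))
for n,p in(("scene0",[(460,265),(462,297),(345,250),(345,275),(250,245),(255,265),(300,250),(400,250)]),("side0",[(245,350),(245,385),(295,250),(290,283),(317,188),(320,213)])):
    i=cv2.imread(f"pics/{n}.png");print(n,[i[y,x].tolist() for x,y in p])
E
```

```text
scene0 [[119, 128, 124], [56, 62, 65], [118, 129, 125], [57, 62, 65], [117, 128, 124], [58, 64, 67], [84, 90, 88], [83, 89, 87]]
side0 [[149, 159, 155], [161, 162, 153], [147, 158, 155], [85, 91, 97], [146, 157, 153], [84, 90, 95]]
```

View pics/crop0.png

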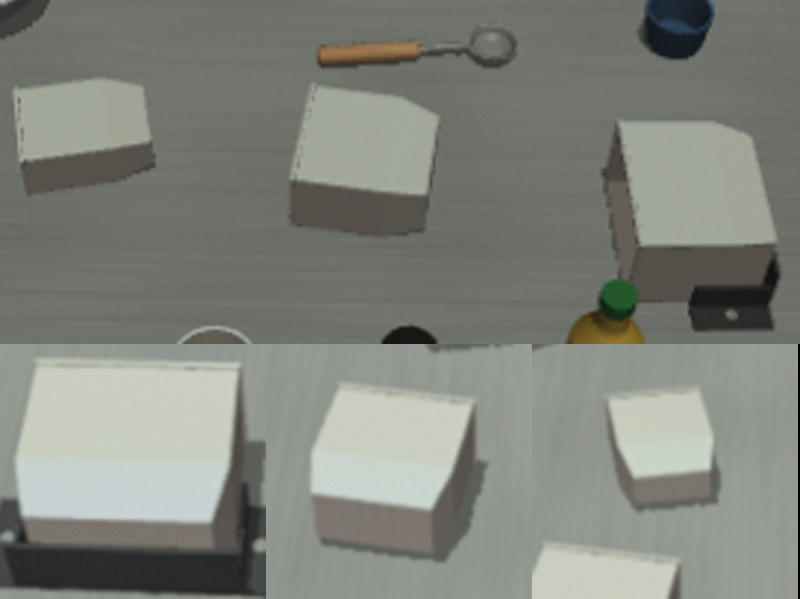

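The crop confirms it: the white tub at (460,278) lies in the bracket with its mouth towards -y (left in the picture), and the medium and small tubs lie to its left. Next I'll fit poses by matching the bright top-face outlines in both cameras.

```bash
cat >> h.py <<'E'
from scipy.optimize import minimize
DIM=dict(L=(.136,.084),M=(.112,.066),S=(.088,.048))
def top(k,p,z0=0.):
    w,h=DIM[k][0]/2,DIM[k][1]+z0
    l=np.array([(-w,-.06,h),(w,-.06,h),(w,.024,h),(w-.009,.06,h-.009),(-w+.009,.06,h-.009),(-w,.024,h)])
    c,s=np.cos(p[2]),np.sin(p[2]);l[:,:2]=l[:,:2]@np.array([[c,s],[-s,c]])+p[:2];return l
U=6
def fit(k,p0,frames,thr=(107,125),z0=0.,crop=None):
    D=[]
    for f,t in zip(frames,thr):
        uv=pix(f,top(k,p0,z0));o=(uv.min(0)-14).astype(int);e=(uv.max(0)+14).astype(int)
        g=f["img"][max(o[1],0):e[1],o[0]:e[0]].astype(np.float32).mean(2)
        g=cv2.resize(g,None,fx=U,fy=U,interpolation=cv2.INTER_CUBIC);D.append((f,o,g>t))
    def cost(q,full=False):
        p=np.array(p0)+np.array(q)/[100,100,20];c=[]
        for f,o,m in D:
            uv=(pix(f,top(k,p,z0))-o+.5)*U-.5
            r=np.zeros(m.shape,np.uint8);cv2.fillPoly(r,[np.round(uv*16).astype(np.int32)],1,shift=4)
            c.append(((r>0)!=m).sum()/r.sum())
        return c if full else sum(c)
    best=min((minimize(cost,[a,b,y],method="Nelder-Mead",options=dict(initial_simplex=np.array([a,b,y])+np.vstack([np.zeros(3),np.eye(3)*.8]))) for a,b,y in((0,0,0),(0,0,2),(0,0,-2))),key=lambda r:r.fun)
    p=np.array(p0)+best.x/[100,100,20];return p,cost(best.x,True)
E
python3 - <<'E'
from h import *
F=[manip.grab_frame("scene"),manip.grab_frame("side")]
for k,p in(("L",(.6,.3,0)),("M",(.548,.022,-.1)),("S",(.505,-.24,.1))):
    for name,fr,t in(("both",F,(107,125)),("scene",F[:1],(107,)),("side",F[1:],(125,))):
        r,c=fit(k,p,fr,t);print(k,name,np.round(r[:2]*1e3,1),"yaw",round(np.degrees(r[2]),1),np.round(c,3))
s=manip.observe();print(s["tcp_pos"])
E
```

```text
L both [588.4 299.2] yaw 1.5 [0.035 0.026]
L scene [586.5 298.1] yaw 1.8 [0.027]
L side [588.9 299.7] yaw 2.0 [0.018]
M both [533.8  13.3] yaw -8.0 [0.051 0.036]
M scene [531.6  12.8] yaw -8.2 [0.028]
M side [534.8  15.8] yaw -8.1 [0.024]
S both [ 496.9 -248.5] yaw 10.8 [0.077 0.048]
S scene [ 494.5 -250. ] yaw 12.5 [0.034]
S side [ 497.4 -246.2] yaw 12.1 [0.017]
[ 0.22035864 -0.61150475  0.23129445]
```

Call:
apply_moves(plan=[{"delta_pos":[0,0,0],"twist":6},{"delta_pos":[0,0,0],"twist":6},{"delta_pos":[0,0,0],"twist":6},{"delta_pos":[12,-33,0],"twist":0},{"delta_pos":[12,-33,0],"twist":0},{"delta_pos":[12,-33,0],"twist":0},{"delta_pos":[12,-33,0],"twist":0},{"delta_pos":[12,-33,0],"twist":0},{"delta_pos":[12,-33,0],"twist":0},{"delta_pos":[12,-33,0],"twist":0},{"delta_pos":[12,-33,0],"twist":0},{"delta_pos":[12,-33,0],"twist":0}], hand=50)

```text
time_s: 2.4
tcp_pos: [0.3193, -0.3097, 0.2316]
eef_rot: [1.0, 0.016, 0.0, 0.0]
ft_force: [1.1, 0.7, 0.7]
grip_width: 0.0495
grip_force: 0.0
```

```bash
cat >> h.py <<'E'
from scipy.spatial.transform import Rotation as R
def to(x,y,z,a):
    s=manip.observe();M=R.from_quat(s["eef_rot"]).as_matrix();ang=np.degrees(np.arctan2(M[1,0],M[0,0]))
    d=(np.array([x,y,z])-s["tcp_pos"]*1e3)
    print("t",round(s["time_s"],2),"tcp",np.round(s["tcp_pos"]*1e3,1),"ang",round(ang,2),"tilt",round(np.degrees(np.arccos(-M[2,2])),2),"F",np.round(s["ft_force"],1),"w",round(s["grip_width"]*1e3,1))
    r=np.radians(a);c,q=np.cos(r),np.sin(r)
    print("  delta in tool now",np.round(M.T@d,1),"| in final-angle tool",np.round([c*d[0]+q*d[1],q*d[0]-c*d[1],-d[2]],1),"twist",round((ang-a+180)%360-180,2))
E
python3 -c "
from h import *
to(425,-1,231,1.7)"
```

```text
t 2.4 tcp [ 319.3 -309.7  231.6] ang 1.8 tilt 0.05 F [1.1 0.7 0.7] w 49.5
  delta in tool now [ 115.4 -305.3    0.5] | in final-angle tool [ 114.8 -305.5    0.6] twist 0.1
```

Call:
apply_moves(plan=[{"delta_pos":[12,-34,0],"twist":0},{"delta_pos":[13,-34,0],"twist":0},{"delta_pos":[13,-34,0],"twist":0},{"delta_pos":[13,-34,0],"twist":0},{"delta_pos":[13,-34,0],"twist":0},{"delta_pos":[13,-34,0],"twist":0},{"delta_pos":[13,-34,0],"twist":0},{"delta_pos":[13,-34,0],"twist":0},{"delta_pos":[12,-33,0],"twist":0},{"delta_pos":[0,0,0],"twist":0}])

```text
time_s: 3.23
tcp_pos: [0.4269, 0.0045, 0.2318]
eef_rot: [1.0, 0.021, 0.002, -0.002]
ft_force: [-0.5, -0.6, 0.1]
grip_width: 0.0499
grip_force: 0.0
```

Call:
apply_moves(plan=[{"delta_pos":[0,0,38],"twist":0},{"delta_pos":[0,0,38],"twist":0},{"delta_pos":[0,0,38],"twist":0},{"delta_pos":[0,0,38],"twist":0},{"delta_pos":[0,0,32],"twist":0},{"delta_pos":[0,0,20],"twist":0},{"delta_pos":[0,0,12],"twist":0},{"delta_pos":[0,0,0],"twist":0},{"delta_pos":[8,0,0],"twist":0},{"delta_pos":[8,0,0],"twist":0}])

```text
time_s: 4.07
tcp_pos: [0.4381, -0.0072, 0.0438]
eef_rot: [1.0, 0.016, -0.005, 0.007]
ft_force: [-0.1, 0.4, -0.0]
grip_width: 0.0499
grip_force: 0.0
```

```bash
python3 -c "
from h import *
to(530,0,15,1.7)"
```

```text
t 4.07 tcp [438.1  -7.2  43.8] ang 1.78 tilt 0.94 F [-0.1  0.4 -0. ] w 49.9
  delta in tool now [92.4 -4.7 27.8] | in final-angle tool [92.1 -4.5 28.8] twist 0.08
```

Call:
apply_moves(plan=[{"delta_pos":[0,-4,14],"twist":0},{"delta_pos":[0,0,14],"twist":0},{"delta_pos":[6,0,0],"twist":0},{"delta_pos":[6,0,0],"twist":0},{"delta_pos":[6,0,0],"twist":0},{"delta_pos":[6,0,0],"twist":0},{"delta_pos":[6,0,0],"twist":0},{"delta_pos":[6,0,0],"twist":0},{"delta_pos":[6,0,0],"twist":0},{"delta_pos":[6,0,0],"twist":0},{"delta_pos":[0,0,0],"twist":0}])

```text
time_s: 4.98
tcp_pos: [0.4867, -0.0018, 0.0161]
eef_rot: [1.0, 0.016, -0.004, 0.006]
ft_force: [0.5, 0.5, 0.2]
grip_width: 0.0501
grip_force: 0.0
```

```bash
cat >> h.py <<'E'
def look(k,p,z0=0.):
    F=[manip.grab_frame("scene"),manip.grab_frame("side")];S=[]
    for n,f,t in zip(("scene","side"),F,(107,125)):
        r,c=fit(k,p,[f],(t,),z0);print(k,n,np.round(r[:2]*1e3,1),"yaw",round(np.degrees(r[2]),1),np.round(c,3))
    return F
E
python3 -c "
from h import *
to(530,0,15,1.7)
F=look('M',(.56,.014,.0))
i=np.hstack([F[0]['img'][160:360,250:450],F[1]['img'][180:380,200:400]])
cv2.imwrite('pics/p1.png',cv2.resize(i,(800,400))[:,:,::-1])"
```

```text
t 4.98 tcp [486.7  -1.8  16.1] ang 1.79 tilt 0.88 F [0.5 0.5 0.2] w 50.1
  delta in tool now [43.4 -0.5  0.7] | in final-angle tool [43.3 -0.5  1.1] twist 0.09
M scene [554.2  14. ] yaw 2.7 [0.056]
M side [557.8  17.5] yaw 2.5 [0.068]
```

View pics/p1.png

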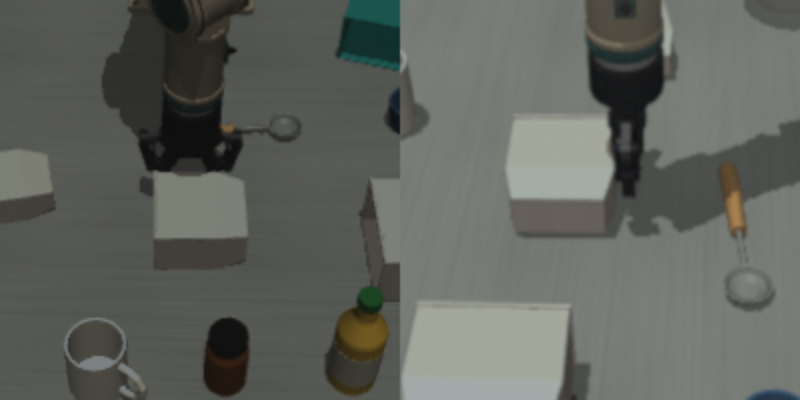

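The picture shows the medium tub squared up against the two fingers. It needs about 41 mm more.

Call:
apply_moves(plan=[{"delta_pos":[6,0,0],"twist":0},{"delta_pos":[7,0,0],"twist":0},{"delta_pos":[7,0,0],"twist":0},{"delta_pos":[7,0,0],"twist":0},{"delta_pos":[7,0,0],"twist":0},{"delta_pos":[5,0,0],"twist":0},{"delta_pos":[2,0,0],"twist":0},{"delta_pos":[0,0,0],"twist":0},{"delta_pos":[-10,0,0],"twist":0},{"delta_pos":[-20,0,0],"twist":0},{"delta_pos":[-20,0,0],"twist":0},{"delta_pos":[0,0,0],"twist":0}])

```text
time_s: 6.08
tcp_pos: [0.4707, -0.003, 0.016]
eef_rot: [1.0, 0.016, -0.008, 0.008]
ft_force: [-1.0, -0.8, 0.3]
grip_width: 0.05
grip_force: 0.0
```

```bash
python3 -c "
from h import *
to(597,-110,120,91.9)
look('M',(.597,.014,.03))"
```

```text
t 6.08 tcp [470.7  -3.   16. ] ang 1.87 tilt 1.3 F [-1.  -0.8  0.3] w 50.0
  delta in tool now [ 121.   112.7 -104.3] | in final-angle tool [-111.1  122.7 -104. ] twist -90.03
M scene [594.1  15.4] yaw 2.0 [0.021]
M side [597.6  19.2] yaw 2.1 [0.049]
```

Call:
apply_moves(plan=[{"delta_pos":[0,0,-25],"twist":0},{"delta_pos":[0,0,-30],"twist":-7},{"delta_pos":[0,0,-30],"twist":-7},{"delta_pos":[0,0,-20],"twist":-7},{"delta_pos":[0,0,0],"twist":-7},{"delta_pos":[0,0,0],"twist":-7},{"delta_pos":[0,0,0],"twist":-7},{"delta_pos":[0,0,0],"twist":-7},{"delta_pos":[0,0,0],"twist":-7},{"delta_pos":[0,0,0],"twist":-7},{"delta_pos":[0,0,0],"twist":-7},{"delta_pos":[0,0,0],"twist":-7}], hand=85)

```text
time_s: 7.18
tcp_pos: [0.4782, -0.0009, 0.1214]
eef_rot: [0.771, 0.637, -0.008, 0.002]
ft_force: [0.8, 0.0, -0.5]
grip_width: 0.085
grip_force: 0.0
```

Call:
apply_moves(plan=[{"delta_pos":[0,0,0],"twist":-7},{"delta_pos":[0,0,0],"twist":-6},{"delta_pos":[-19,24,0],"twist":0},{"delta_pos":[-19,24,0],"twist":0},{"delta_pos":[-19,24,0],"twist":0},{"delta_pos":[-19,24,0],"twist":0},{"delta_pos":[-19,24,0],"twist":0},{"delta_pos":[0,0,0],"twist":0}])

```text
time_s: 7.85
tcp_pos: [0.6053, -0.0977, 0.1208]
eef_rot: [0.699, 0.715, -0.007, 0.003]
ft_force: [0.3, 0.2, 0.3]
grip_width: 0.085
grip_force: 0.0
```

```bash
python3 -c "
from h import *
to(599,-95,20,91.9)"
```

```text
t 7.85 tcp [605.3 -97.7 120.8] ang 91.28 tilt 0.92 F [0.3 0.2 0.3] w 85.0
  delta in tool now [  4.4  -5.7 100.8] | in final-angle tool [  2.9  -6.2 100.8] twist -0.62
```

Call:
apply_moves(plan=[{"delta_pos":[0,-5,20],"twist":-0.6},{"delta_pos":[0,0,25],"twist":0},{"delta_pos":[0,0,25],"twist":0},{"delta_pos":[0,0,20],"twist":0},{"delta_pos":[0,0,10],"twist":0},{"delta_pos":[0,0,0],"twist":0},{"delta_pos":[10,0,0],"twist":0},{"delta_pos":[10,0,0],"twist":0},{"delta_pos":[10,0,0],"twist":0},{"delta_pos":[10,0,0],"twist":0},{"delta_pos":[10,0,0],"twist":0},{"delta_pos":[10,0,0],"twist":0}])

```text
time_s: 8.85
tcp_pos: [0.5916, -0.0325, 0.021]
eef_rot: [0.692, 0.722, -0.008, 0.002]
ft_force: [0.7, -0.9, 1.8]
grip_width: 0.0848
grip_force: 0.6
```

Call:
apply_moves(plan=[{"delta_pos":[12,0,0],"twist":0},{"delta_pos":[12,0,0],"twist":0},{"delta_pos":[12,0,0],"twist":0},{"delta_pos":[12,0,0],"twist":0},{"delta_pos":[12,0,0],"twist":0},{"delta_pos":[12,0,0],"twist":0},{"delta_pos":[10,0,0],"twist":0},{"delta_pos":[8,0,0],"twist":0},{"delta_pos":[5,0,0],"twist":0},{"delta_pos":[0,0,0],"twist":0}])

```text
time_s: 9.68
tcp_pos: [0.5872, 0.0633, 0.0192]
eef_rot: [0.691, 0.722, -0.008, 0.001]
ft_force: [-0.6, 0.7, -0.3]
grip_width: 0.085
grip_force: 0.0
```

```bash
python3 -c "
from h import *
to(591,223,20,91.9)
F=look('M',(.593,.14,.03))
look('L',(.588,.3,.03))
i=np.hstack([F[0]['img'][160:360,300:500],F[1]['img'][210:410,180:380]])
cv2.imwrite('pics/p2.png',cv2.resize(i,(800,400))[:,:,::-1])"
```

```text
t 9.68 tcp [587.2  63.3  19.2] ang 92.53 tilt 0.92 F [-0.6  0.7 -0.3] w 85.0
  delta in tool now [159.4  10.8  -2.9] | in final-angle tool [159.5   9.1  -0.8] twist 0.63
M scene [587.3 140.3] yaw 2.8 [0.188]
M side [591.5 140.3] yaw 3.6 [0.327]
L scene [586.9 299. ] yaw 1.5 [0.027]
L side [589.  300.9] yaw 2.2 [0.127]
```

View pics/p2.png

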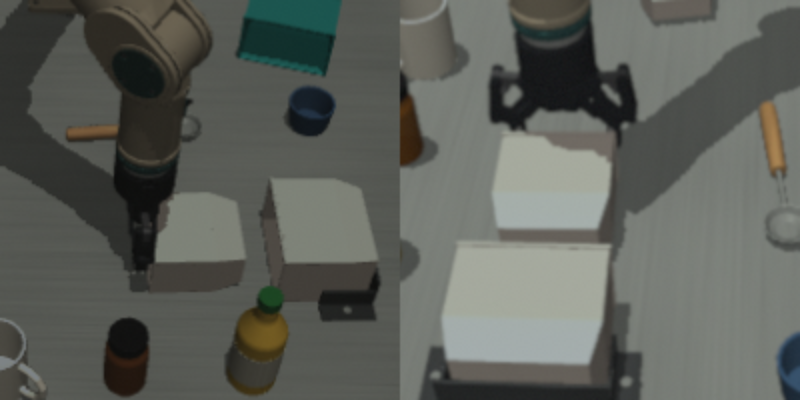

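The medium tub's nose is about 40 mm from the large mouth and about 4 mm towards -x. I'll push on with a slight correction to +x.

Call:
apply_moves(plan=[{"delta_pos":[6,0,0],"twist":0.6},{"delta_pos":[8,0,0],"twist":0.3},{"delta_pos":[8,1,0],"twist":0},{"delta_pos":[8,1,0],"twist":0},{"delta_pos":[8,1,0],"twist":0},{"delta_pos":[8,1,0],"twist":0},{"delta_pos":[8,1,0],"twist":0},{"delta_pos":[8,1,0],"twist":0},{"delta_pos":[8,0,0],"twist":0},{"delta_pos":[6,0,0],"twist":0},{"delta_pos":[4,0,0],"twist":0}])

```text
time_s: 10.8
tcp_pos: [0.591, 0.1419, 0.0179]
eef_rot: [0.698, 0.717, -0.009, 0.001]
ft_force: [0.8, -2.2, 1.2]
grip_width: 0.0846
grip_force: 1.4
```

```bash
python3 -c "
from h import *
to(591,223,20,91.9)
look('L',(.588,.3,.03))"
```

```text
t 10.8 tcp [591.  141.9  17.9] ang 91.55 tilt 1.02 F [ 0.8 -2.2  1.2] w 84.6
  delta in tool now [81.   2.2 -3.3] | in final-angle tool [81.1  2.7 -2.1] twist -0.35
L scene [586.9 300.3] yaw 1.9 [0.335]
L side [588.8 302.7] yaw 2.0 [0.263]
```

Call:
apply_moves(plan=[{"delta_pos":[6,0,-1],"twist":0},{"delta_pos":[6,0,-1],"twist":0},{"delta_pos":[6,0,0],"twist":0},{"delta_pos":[6,0,0],"twist":0},{"delta_pos":[6,0,0],"twist":0},{"delta_pos":[6,0,0],"twist":0},{"delta_pos":[6,0,0],"twist":0},{"delta_pos":[6,0,0],"twist":0},{"delta_pos":[6,0,0],"twist":0},{"delta_pos":[6,0,0],"twist":0},{"delta_pos":[6,0,0],"twist":0}])

```text
time_s: 11.82
tcp_pos: [0.5892, 0.208, 0.019]
eef_rot: [0.698, 0.716, -0.009, 0.001]
ft_force: [-0.6, -0.9, 0.6]
grip_width: 0.0851
grip_force: 0.4
```

```bash
python3 -c "
from h import *
to(591,223,20,91.9)
F=[manip.grab_frame('scene'),manip.grab_frame('side')]
i=np.hstack([F[0]['img'][180:330,350:500],F[1]['img'][270:420,160:310]])
cv2.imwrite('pics/p3.png',cv2.resize(i,(800,400))[:,:,::-1])"
```

```text
t 11.82 tcp [589.2 208.   19. ] ang 91.52 tilt 0.99 F [-0.6 -0.9  0.6] w 85.1
  delta in tool now [14.9  2.1 -1.2] | in final-angle tool [14.9  2.2 -1. ] twist -0.38
```

View pics/p3.png

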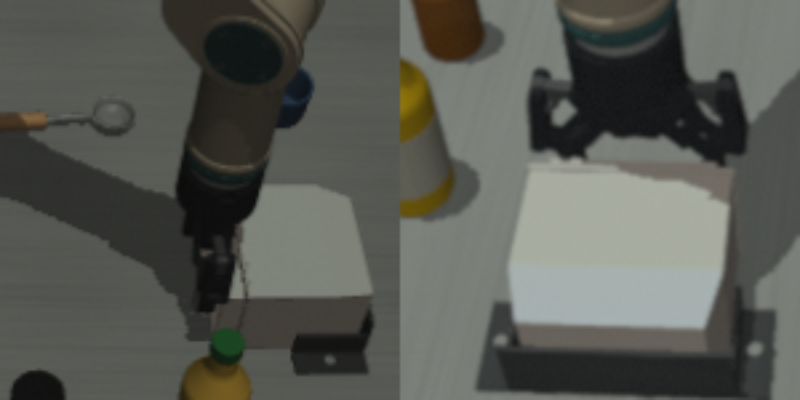

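The medium tub has slid into the large one, with roughly 15 mm left to go.

Call:
apply_moves(plan=[{"delta_pos":[4,0,0],"twist":0},{"delta_pos":[4,0,0],"twist":0},{"delta_pos":[3,0,0],"twist":0},{"delta_pos":[2,0,0],"twist":0},{"delta_pos":[1,0,0],"twist":0}])

```text
time_s: 12.33
tcp_pos: [0.5888, 0.2218, 0.0188]
eef_rot: [0.698, 0.716, -0.009, 0.001]
ft_force: [0.4, -1.0, 0.1]
grip_width: 0.085
grip_force: 0.3
```

Call:
apply_moves(plan=[{"delta_pos":[1,0,0],"twist":0},{"delta_pos":[1,0,0],"twist":0}])

```text
time_s: 12.5
tcp_pos: [0.5889, 0.2232, 0.0188]
eef_rot: [0.698, 0.716, -0.009, 0.001]
ft_force: [-0.2, -0.8, 0.8]
grip_width: 0.0849
grip_force: 0.4
```

Call:
apply_moves(plan=[{"delta_pos":[1,0,0],"twist":0},{"delta_pos":[1,0,0],"twist":0}])

```text
time_s: 12.67
tcp_pos: [0.589, 0.224, 0.0187]
eef_rot: [0.698, 0.716, -0.009, 0.002]
ft_force: [0.3, -5.1, 2.5]
grip_width: 0.0852
grip_force: 2.4
```

Call:
apply_moves(plan=[{"delta_pos":[1,0,0],"twist":0},{"delta_pos":[1,0,0],"twist":0},{"delta_pos":[0,0,0],"twist":0}])

```text
time_s: 12.92
tcp_pos: [0.5891, 0.224, 0.0186]
eef_rot: [0.698, 0.716, -0.011, 0.003]
ft_force: [0.1, -7.0, 3.7]
grip_width: 0.085
grip_force: 3.7
```

Call:
apply_moves(plan=[{"delta_pos":[1,0,0],"twist":0},{"delta_pos":[1,0,0],"twist":0},{"delta_pos":[0,0,0],"twist":0}])

```text
time_s: 13.17
tcp_pos: [0.5892, 0.224, 0.0184]
eef_rot: [0.698, 0.716, -0.012, 0.004]
ft_force: [-0.5, -9.7, 5.6]
grip_width: 0.085
grip_force: 5.4
```

The medium tub hit a hard stop at the predicted depth, so it is home. Now I'll back off and go to the small tub's side.

Call:
apply_moves(plan=[{"delta_pos":[-10,0,0],"twist":0},{"delta_pos":[-20,0,0],"twist":0},{"delta_pos":[-30,0,0],"twist":0},{"delta_pos":[-30,0,-10],"twist":0},{"delta_pos":[-20,0,-30],"twist":0},{"delta_pos":[0,0,-30],"twist":7},{"delta_pos":[0,0,-30],"twist":7},{"delta_pos":[0,0,0],"twist":7},{"delta_pos":[0,0,0],"twist":7},{"delta_pos":[0,0,0],"twist":7},{"delta_pos":[0,0,0],"twist":7},{"delta_pos":[0,0,0],"twist":7}], hand=50)

```text
time_s: 14.17
tcp_pos: [0.5927, 0.1215, 0.1204]
eef_rot: [0.933, 0.36, -0.007, 0.004]
ft_force: [-0.1, 0.1, 0.5]
grip_width: 0.0499
grip_force: 0.0
```

Call:
apply_moves(plan=[{"delta_pos":[0,0,0],"twist":7},{"delta_pos":[0,0,0],"twist":7},{"delta_pos":[0,0,0],"twist":7},{"delta_pos":[0,0,0],"twist":7},{"delta_pos":[0,0,0],"twist":7},{"delta_pos":[0,0,0],"twist":6},{"delta_pos":[0,0,0],"twist":0}])

```text
time_s: 14.75
tcp_pos: [0.5927, 0.1217, 0.1204]
eef_rot: [1.0, 0.012, -0.005, 0.006]
ft_force: [-0.9, -0.5, 0.1]
grip_width: 0.0501
grip_force: 0.0
```

```bash
python3 -c "
from h import *
to(412,-262,115,1.9)
look('S',(.496,-.248,.2))
F=look('L',(.588,.3,.03))
i=np.hstack([F[0]['img'][220:330,410:510],F[1]['img'][310:420,180:310]])
cv2.imwrite('pics/p4.png',cv2.resize(i,(800,380),interpolation=cv2.INTER_CUBIC)[:,:,::-1])"
```

```text
t 14.75 tcp [592.7 121.7 120.4] ang 1.41 tilt 0.91 F [-0.9 -0.5  0.1] w 50.1
  delta in tool now [-190.  379.   12.] | in final-angle tool [-193.4  377.5    5.4] twist -0.49
S scene [ 494.5 -249.9] yaw 12.5 [0.021]
S side [ 497.4 -246.1] yaw 12.0 [0.297]
L scene [586.8 300.4] yaw 1.5 [0.031]
L side [589.  302.9] yaw 1.8 [0.084]
```

View pics/p4.png

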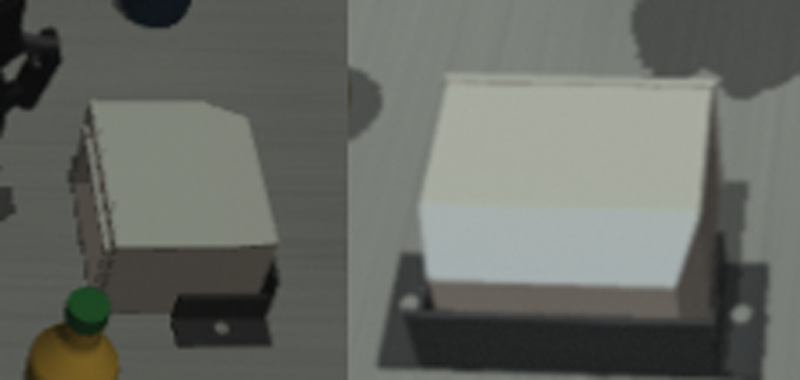

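The medium tub sits fully inside with only its rim showing at the large mouth, around crop (95,190). On to the small tub.

Call:
apply_moves(plan=[{"delta_pos":[-16,31,0],"twist":-0.3},{"delta_pos":[-16,31,0],"twist":0},{"delta_pos":[-16,32,0],"twist":0},{"delta_pos":[-16,32,0],"twist":0},{"delta_pos":[-16,32,0],"twist":0},{"delta_pos":[-16,32,0],"twist":0},{"delta_pos":[-16,32,0],"twist":0},{"delta_pos":[-16,32,0],"twist":0},{"delta_pos":[-16,32,0],"twist":0},{"delta_pos":[-16,31,0],"twist":0},{"delta_pos":[-16,31,0],"twist":0},{"delta_pos":[-16,30,0],"twist":0}])

```text
time_s: 15.95
tcp_pos: [0.4118, -0.2646, 0.1275]
eef_rot: [1.0, 0.017, -0.005, 0.007]
ft_force: [0.7, 0.2, 0.0]
grip_width: 0.0503
grip_force: 0.0
```

Call:
apply_moves(plan=[{"delta_pos":[0,0,10],"twist":0},{"delta_pos":[0,0,25],"twist":0},{"delta_pos":[0,0,25],"twist":0},{"delta_pos":[0,0,25],"twist":0},{"delta_pos":[0,0,15],"twist":0},{"delta_pos":[0,0,3],"twist":0},{"delta_pos":[0,0,0],"twist":0}])

```text
time_s: 16.53
tcp_pos: [0.4113, -0.2636, 0.0236]
eef_rot: [1.0, 0.017, -0.006, 0.006]
ft_force: [0.2, -0.4, 0.4]
grip_width: 0.05
grip_force: 0.0
```

```bash
python3 -c "
from h import *
to(549,-262,15,1.9)"
```

```text
t 16.53 tcp [ 411.3 -263.6   23.6] ang 1.9 tilt 0.98 F [ 0.2 -0.4  0.4] w 50.0
  delta in tool now [137.8   2.8   6.9] | in final-angle tool [137.7   2.9   8.6] twist 0.0
```

Down 8 mm, then push about 118 of the 138 mm and look.

Call:
apply_moves(plan=[{"delta_pos":[8,0,8],"twist":0},{"delta_pos":[10,0,0],"twist":0},{"delta_pos":[10,0,0],"twist":0},{"delta_pos":[10,0,0],"twist":0},{"delta_pos":[10,0,0],"twist":0},{"delta_pos":[10,0,0],"twist":0},{"delta_pos":[10,0,0],"twist":0},{"delta_pos":[10,0,0],"twist":0},{"delta_pos":[10,0,0],"twist":0},{"delta_pos":[10,0,0],"twist":0},{"delta_pos":[10,0,0],"twist":0},{"delta_pos":[8,0,0],"twist":0}])

```text
time_s: 17.53
tcp_pos: [0.5288, -0.2607, 0.0151]
eef_rot: [1.0, 0.016, -0.005, 0.007]
ft_force: [-0.2, -0.2, 1.0]
grip_width: 0.0499
grip_force: 0.2
```

Call:
apply_moves(plan=[{"delta_pos":[3,0,0],"twist":0},{"delta_pos":[0,0,0],"twist":0}])

```text
time_s: 17.7
tcp_pos: [0.5315, -0.2604, 0.0151]
eef_rot: [1.0, 0.016, -0.005, 0.007]
ft_force: [-0.2, 0.8, -0.0]
grip_width: 0.0502
grip_force: 0.0
```

```bash
python3 -c "
from h import *
to(549,-262,15,1.9)
look('S',(.59,-.25,.03))"
```

```text
t 17.7 tcp [ 531.5 -260.4   15.1] ang 1.84 tilt 0.94 F [-0.2  0.8 -0. ] w 50.2
  delta in tool now [17.4  2.2 -0.1] | in final-angle tool [17.4  2.2  0.1] twist -0.06
S scene [ 585.  -254.7] yaw 2.0 [0.072]
S side [ 589.5 -250.3] yaw 3.1 [0.089]
```

Call:
apply_moves(plan=[{"delta_pos":[5,0,0],"twist":0},{"delta_pos":[6,0,0],"twist":0},{"delta_pos":[4,0,0],"twist":0},{"delta_pos":[2,0,0],"twist":0},{"delta_pos":[0,0,0],"twist":0},{"delta_pos":[-15,0,0],"twist":0},{"delta_pos":[-20,0,0],"twist":0},{"delta_pos":[-20,0,-10],"twist":0},{"delta_pos":[0,0,-25],"twist":0},{"delta_pos":[0,0,-30],"twist":-6},{"delta_pos":[0,0,-30],"twist":-7},{"delta_pos":[0,0,0],"twist":-7}])

```text
time_s: 18.8
tcp_pos: [0.4968, -0.2613, 0.1158]
eef_rot: [0.981, 0.192, -0.003, 0.008]
ft_force: [0.8, -0.4, -0.9]
grip_width: 0.05
grip_force: 0.0
```

Call:
apply_moves(plan=[{"delta_pos":[0,0,0],"twist":-7},{"delta_pos":[0,0,0],"twist":-7},{"delta_pos":[0,0,0],"twist":-7},{"delta_pos":[0,0,0],"twist":-7},{"delta_pos":[0,0,0],"twist":-7},{"delta_pos":[0,0,0],"twist":-7},{"delta_pos":[0,0,0],"twist":-7},{"delta_pos":[0,0,0],"twist":-7},{"delta_pos":[0,0,0],"twist":-7},{"delta_pos":[0,0,0],"twist":-7},{"delta_pos":[0,0,0],"twist":0}], hand=62)

```text
time_s: 19.72
tcp_pos: [0.4931, -0.2608, 0.1102]
eef_rot: [0.695, 0.719, -0.008, 0.001]
ft_force: [0.6, 0.9, -0.6]
grip_width: 0.0621
grip_force: 0.0
```

```bash
python3 -c "
from h import *
to(607,-360,20,91.7)
look('S',(.605,-.25,.03))"
```

```text
t 19.72 tcp [ 493.1 -260.8  110.2] ang 91.97 tilt 0.97 F [ 0.6  0.9 -0.6] w 62.1
  delta in tool now [-101.9  111.4   90.3] | in final-angle tool [-102.6  110.9   90.2] twist 0.27
S scene [ 600.8 -253.9] yaw 1.4 [0.031]
S side [ 604.9 -251.4] yaw 2.4 [0.053]
```

Call:
apply_moves(plan=[{"delta_pos":[-18,22,0],"twist":0.4},{"delta_pos":[-18,23,0],"twist":0},{"delta_pos":[-18,23,0],"twist":0},{"delta_pos":[-19,23,0],"twist":0},{"delta_pos":[-19,22,0],"twist":0},{"delta_pos":[0,0,10],"twist":0},{"delta_pos":[0,0,25],"twist":0},{"delta_pos":[0,0,25],"twist":0},{"delta_pos":[0,0,20],"twist":0},{"delta_pos":[0,0,10],"twist":0},{"delta_pos":[0,0,0],"twist":0}])

```text
time_s: 20.73
tcp_pos: [0.6058, -0.3502, 0.0178]
eef_rot: [0.699, 0.715, -0.01, -0.001]
ft_force: [-0.3, -0.0, -0.0]
grip_width: 0.0619
grip_force: 0.0
```

```bash
python3 -c "
from h import *
to(592,100,20,91.7)"
```

```text
t 20.73 tcp [ 605.8 -350.2   17.8] ang 91.37 tilt 1.11 F [-0.3 -0.  -0. ] w 61.9
  delta in tool now [450.4  -3.2  -7.7] | in final-angle tool [450.4  -0.5  -2.2] twist -0.33
```

Call:
apply_moves(plan=[{"delta_pos":[10,0,-1],"twist":-0.3},{"delta_pos":[10,0,-1],"twist":0},{"delta_pos":[10,0,-1],"twist":0},{"delta_pos":[12,0,0],"twist":0},{"delta_pos":[12,0,0],"twist":0},{"delta_pos":[12,0,0],"twist":0},{"delta_pos":[12,0,0],"twist":0},{"delta_pos":[12,0,0],"twist":0},{"delta_pos":[12,0,0],"twist":0},{"delta_pos":[12,0,0],"twist":0},{"delta_pos":[8,0,0],"twist":0},{"delta_pos":[5,0,0],"twist":0}])

```text
time_s: 21.73
tcp_pos: [0.6048, -0.2217, 0.0233]
eef_rot: [0.696, 0.718, -0.008, 0.002]
ft_force: [0.2, -1.4, 0.7]
grip_width: 0.0621
grip_force: 0.3
```

```bash
python3 -c "
from h import *
to(592,100,20,91.7)
F=look('S',(.6,-.15,.03))"
```

```text
t 21.73 tcp [ 604.8 -221.7   23.3] ang 91.86 tilt 0.93 F [ 0.2 -1.4  0.7] w 62.1
  delta in tool now [321.9  -2.4  -1.1] | in final-angle tool [321.9  -3.3   3.3] twist 0.16
S scene [ 598.4 -150.6] yaw 2.8 [0.22]
S side [ 601.6 -143.6] yaw 3.3 [0.156]
```

Call:
apply_moves(plan=[{"delta_pos":[10,0,1],"twist":0.1},{"delta_pos":[12,0,1],"twist":0},{"delta_pos":[12,0,0],"twist":0},{"delta_pos":[12,0,0],"twist":0},{"delta_pos":[12,0,0],"twist":0},{"delta_pos":[12,0,0],"twist":0},{"delta_pos":[12,0,0],"twist":0},{"delta_pos":[12,0,0],"twist":0},{"delta_pos":[12,0,0],"twist":0},{"delta_pos":[12,0,0],"twist":0},{"delta_pos":[8,0,0],"twist":0},{"delta_pos":[5,0,0],"twist":0}])

```text
time_s: 22.83
tcp_pos: [0.6004, -0.0911, 0.0182]
eef_rot: [0.696, 0.718, -0.008, 0.001]
ft_force: [-0.9, -0.9, -0.4]
grip_width: 0.0617
grip_force: 0.3
```

```bash
python3 -c "
from h import *
to(592,100,20,91.7)
F=look('S',(.597,-.013,.03))"
```

```text
t 22.83 tcp [600.4 -91.1  18.2] ang 91.72 tilt 0.95 F [-0.9 -0.9 -0.4] w 61.7
  delta in tool now [191.2  -2.7  -4.2] | in final-angle tool [191.2  -2.7  -1.8] twist 0.02
S scene [594.4 -18. ] yaw 2.8 [0.197]
S side [598.  -12.9] yaw 3.0 [0.141]
```

Call:
apply_moves(plan=[{"delta_pos":[10,0,-1],"twist":0.2},{"delta_pos":[12,0,-1],"twist":0},{"delta_pos":[12,0,0],"twist":0},{"delta_pos":[12,0,0],"twist":0},{"delta_pos":[12,0,0],"twist":0},{"delta_pos":[12,0,0],"twist":0},{"delta_pos":[12,0,0],"twist":0},{"delta_pos":[12,0,0],"twist":0},{"delta_pos":[12,0,0],"twist":0},{"delta_pos":[12,0,0],"twist":0},{"delta_pos":[8,0,0],"twist":0},{"delta_pos":[5,0,0],"twist":0}])

```text
time_s: 23.93
tcp_pos: [0.597, 0.0399, 0.0184]
eef_rot: [0.698, 0.716, -0.008, 0.001]
ft_force: [0.6, -0.2, 0.5]
grip_width: 0.0619
grip_force: 0.3
```

```bash
python3 -c "
from h import *
to(592,100,20,91.7)
F=look('S',(.592,.12,.03))
i=np.hstack([F[0]['img'][180:330,350:500],F[1]['img'][250:400,180:330]])
cv2.imwrite('pics/p5.png',cv2.resize(i,(800,400),interpolation=cv2.INTER_CUBIC)[:,:,::-1])"
```

```text
t 23.93 tcp [597.   39.9  18.4] ang 91.51 tilt 0.95 F [ 0.6 -0.2  0.5] w 61.9
  delta in tool now [60.2 -3.5 -2.3] | in final-angle tool [60.3 -3.2 -1.6] twist -0.19
S scene [591.1 117.3] yaw 2.4 [0.188]
S side [595.1 117.5] yaw 2.9 [0.305]
```

View pics/p5.png

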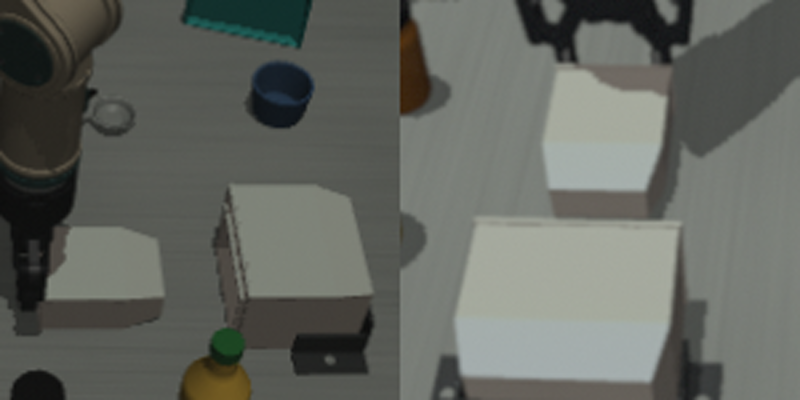

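The small tub is lined up and about 65 mm short of the medium mouth. I'll push it in more slowly.

Call:
apply_moves(plan=[{"delta_pos":[8,0,-1],"twist":-0.1},{"delta_pos":[10,0,-1],"twist":0},{"delta_pos":[10,0,-1],"twist":0},{"delta_pos":[10,0,-1],"twist":0},{"delta_pos":[10,0,0],"twist":0},{"delta_pos":[8,0,0],"twist":0},{"delta_pos":[8,0,0],"twist":0},{"delta_pos":[8,0,0],"twist":0},{"delta_pos":[8,0,0],"twist":0},{"delta_pos":[8,0,0],"twist":0},{"delta_pos":[8,0,0],"twist":0}])

```text
time_s: 24.95
tcp_pos: [0.5947, 0.1326, 0.0207]
eef_rot: [0.698, 0.716, -0.01, 0.002]
ft_force: [0.1, -4.3, 0.6]
grip_width: 0.0618
grip_force: 1.0
```

```bash
python3 -c "
from h import *
to(590,220,22,91.7)
F=look('L',(.588,.3,.03))"
```

```text
t 24.95 tcp [594.7 132.6  20.7] ang 91.45 tilt 1.16 F [ 0.1 -4.3  0.6] w 61.8
  delta in tool now [87.4 -2.5 -2.7] | in final-angle tool [87.5 -2.1 -1.3] twist -0.25
L scene [586.7 300.7] yaw 1.4 [0.24]
L side [589.  303.1] yaw 2.3 [0.239]
```

Call:
apply_moves(plan=[{"delta_pos":[6,0,-1],"twist":-0.2},{"delta_pos":[7,0,-1],"twist":0},{"delta_pos":[7,0,0],"twist":0},{"delta_pos":[7,0,0],"twist":0},{"delta_pos":[7,0,0],"twist":0},{"delta_pos":[7,0,0],"twist":0},{"delta_pos":[7,0,0],"twist":0},{"delta_pos":[7,0,0],"twist":0},{"delta_pos":[7,0,0],"twist":0},{"delta_pos":[6,0,0],"twist":0},{"delta_pos":[4,0,0],"twist":0}])

```text
time_s: 25.97
tcp_pos: [0.5923, 0.2072, 0.022]
eef_rot: [0.696, 0.718, -0.008, 0.001]
ft_force: [0.6, -0.2, 0.7]
grip_width: 0.0618
grip_force: 0.2
```

```bash
python3 -c "
from h import *
to(590,220,22,91.7)"
```

```text
t 25.97 tcp [592.3 207.2  22. ] ang 91.76 tilt 0.96 F [ 0.6 -0.2  0.7] w 61.8
  delta in tool now [12.8 -1.9 -0.1] | in final-angle tool [12.8 -1.9  0. ] twist 0.06
```

Call:
apply_moves(plan=[{"delta_pos":[4,0,0],"twist":0},{"delta_pos":[4,0,0],"twist":0},{"delta_pos":[2,0,0],"twist":0},{"delta_pos":[1,0,0],"twist":0},{"delta_pos":[1,0,0],"twist":0}])

```text
time_s: 26.38
tcp_pos: [0.5921, 0.2178, 0.0218]
eef_rot: [0.696, 0.718, -0.009, 0.001]
ft_force: [0.1, -0.3, 0.2]
grip_width: 0.0621
grip_force: 0.2
```

Call:
apply_moves(plan=[{"delta_pos":[1,0,0],"twist":0},{"delta_pos":[1,0,0],"twist":0},{"delta_pos":[0,0,0],"twist":0}])

```text
time_s: 26.63
tcp_pos: [0.5921, 0.2201, 0.0218]
eef_rot: [0.696, 0.718, -0.008, 0.001]
ft_force: [-0.6, 0.4, -0.1]
grip_width: 0.0621
grip_force: 0.1
```

Call:
apply_moves(plan=[{"delta_pos":[1,0,0],"twist":0},{"delta_pos":[1,0,0],"twist":0},{"delta_pos":[0,0,0],"twist":0}])

```text
time_s: 26.88
tcp_pos: [0.5921, 0.2205, 0.0217]
eef_rot: [0.697, 0.717, -0.01, 0.002]
ft_force: [-0.7, -3.9, 1.4]
grip_width: 0.0621
grip_force: 2.0
```

Call:
apply_moves(plan=[{"delta_pos":[1,0,0],"twist":0},{"delta_pos":[1,0,0],"twist":0},{"delta_pos":[1,0,0],"twist":0},{"delta_pos":[1,0,0],"twist":0},{"delta_pos":[0,0,0],"twist":0}])

```text
time_s: 27.3
tcp_pos: [0.5922, 0.2205, 0.0213]
eef_rot: [0.697, 0.717, -0.012, 0.004]
ft_force: [-1.1, -10.7, 5.7]
grip_width: 0.0621
grip_force: 5.5
```

Call:
apply_moves(plan=[{"delta_pos":[-10,0,0],"twist":0},{"delta_pos":[-25,0,0],"twist":0},{"delta_pos":[-35,0,0],"twist":0},{"delta_pos":[-35,0,0],"twist":0},{"delta_pos":[-35,0,-30],"twist":0},{"delta_pos":[-35,0,-30],"twist":0},{"delta_pos":[-35,0,-30],"twist":0},{"delta_pos":[0,0,0],"twist":0}])

```text
time_s: 27.97
tcp_pos: [0.6023, 0.0201, 0.1097]
eef_rot: [0.7, 0.714, -0.007, 0.005]
ft_force: [1.1, -0.9, -1.7]
grip_width: 0.0621
grip_force: 0.0
```

```bash
python3 -c "
from h import *
to(590,220,22,91.7)
F=look('L',(.588,.3,.03))
i=np.hstack([F[0]['img'][220:330,410:510],F[1]['img'][290:400,180:310]])
cv2.imwrite('pics/p6.png',cv2.resize(i,(800,380),interpolation=cv2.INTER_CUBIC)[:,:,::-1])"
```

```text
t 27.97 tcp [602.3  20.1 109.7] ang 91.16 tilt 0.99 F [ 1.1 -0.9 -1.7] w 62.1
  delta in tool now [201.6  -8.   84.4] | in final-angle tool [200.2  -6.4  87.7] twist -0.54
L scene [586.4 300.8] yaw 1.9 [0.043]
L side [588.8 302.6] yaw 2.2 [0.067]
```

View pics/p6.png

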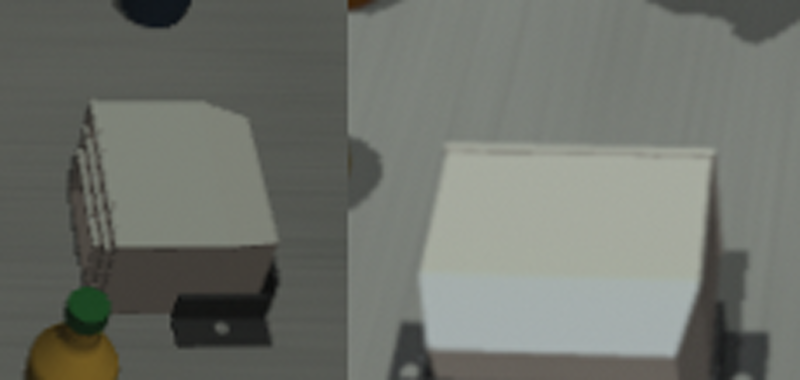

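All three rims are nested at the large mouth, around crop (90,180). Both pushes ended on hard stops 3.5 mm apart (224.0 and 220.5), against the expected 4, and the bottle and bracket are untouched. Handing in.

```bash
python3 -c "
from plant import manip
print(manip.job_done())"
```

```text
the job is handed in; nothing more can be done
None
```

I've handed the job in: the medium tub is home in the large one, the small tub is home in the medium one, and the large tub still lies in its bracket; it took about 28 s, and nothing else on the counter was touched that I could see.

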